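# Dock a blood-tube rack and lock it with its pin

### The arm

A 7-joint arm with a two-finger parallel gripper is mounted at the origin on the work surface. World frame = base frame: x ahead of the robot, y to its left, z up, the work surface at z = 0. Lengths are in m, angles in rad, forces in N, time in s.
With the tool pointing down it reaches from about 0.425 to 0.95 m from the base axis. Payload 4.7 kg.
Tool frame: the origin (TCP) lies where the fingers leave the gripper's body, on its centre line; the fingertips stand 73 mm ahead of it and the grasp point (between the pads) lies 54 mm ahead of it (arm.grip_point_offset is the distance from the TCP to the grasp point, in m); z points along the fingers, y is the line along which they close (so a half turn about z gives the same grasp; the last joint's range is limited). The gripper opens to 85 mm and grips with 20 to 120 N. Pads are 22 mm wide; open, the fingers measure 114 mm over their backs; the gripper's body (76 mm by 85 mm) begins 54 mm behind the grasp point. The pads swing forward as they close: fully open they stand 13 mm farther back than shut.
Start: joints at [-1.243, 0.469, -0.049, 1.532, 0.024, 1.141, -0.082], TCP at [0.236, 0.633, 0.304] pointing down, gripper open.
Joint ranges: [-2.59, 2.59], [-0.33, 1.99], [-1.39, 1.29], [0.1, 2.45], [-1.04, 4.18], [0.21, 1.99], [-2.66, 2.66]. Speed limits (rad/s): [2.57, 2.57, 3.14, 3.14, 3.14, 3.14, 3.14].

### API

Orientations are given as a unit quaternion [x, y, z, w].
In Python, from plant import readout, grab_frame, arm gives the robot as it stands.
- The arm moves only by the shell command python3 -m creep 'ROWS' [FORCE]. ROWS is JSON, one flat list of numbers, 7 for each row, row after row: the gripper's target within -1 to 1 (shut at 1, half-way at 0, fully open at -1), then the shift along the tool's x, y, z in m, then the turn, a rotation vector about the tool's x, y, z in rad. A call has 1 to 5 rows; each row shifts and turns the commanded pose from where the row before left it, along the tool's axes as they then stand; what a row does not reach is not made up. A row lasts 1/8 s, in which the tool goes at most 62.5 mm and 10.7 degrees, less where a joint would pass 70% of its speed; a pose out of reach is approached as far as the arm can. A call is refused whole if a number of a shift passes 0.0625 or a number of a turn 0.188, either way. A call with a gripper value outside its range is refused whole. The fingers move at their own pace and stop on an object; FORCE is the grip in N (left out, the last holds). Time passes only in rows, so rows that do not move let the fingers close. It gives the time, the measured TCP pose, the force, the opening and the grip force at its end, in the units of the state.
- readout.sense(): the state, without advancing time (a new reading comes with each control period).
- grab_frame(name): name is "scene" or "top"; returns a dict with "frame" (480x640x3 uint8, red, green, blue), "mtx" (3x3 intrinsics, pixels), "R" (3x3) and "t" (3): a world point X has camera coordinates R X + t. Camera axes: x right, y down, z forward; pixel columns grow to the right and rows downward; lengths in m; the calibration is good to about 2 mm. A picture is of the moment at which its call begins. There is no depth.
- arm.hand_in(): hands the job in; it is judged then, once.
The state is a dict: "clock": time; "q": joint angles; "qvel": joint speeds; "joint_efforts": joint torques, N m; "position": TCP position; "orientation": TCP orientation; "force": force on the tool from outside, world axes, zero at the start; "ft_torque": the same for the moment, N m; "grip_width": opening from 0.0 (shut) to 1.0 (fully open); "gripper_force": force on a finger pad.
Only numpy, scipy, OpenCV 4.12 (cv2) and the standard library are available. Lean on these libraries where they do the work, as an engineer would, in place of code of your own. Each camera call takes 0.05 s, during which the arm holds its last target. There are 200 camera calls.

### The job

Push the white tube rack along its guide rails, without lifting or tipping it, until the hole in its steel tongue lines up with the holes of the dock's steel fork. Then take the yellow-headed locking pin from its grey block, drive it down through fork and tongue until its collar rests on the fork, and swing the red keeper over the pin's head as far as it goes. Leave the other things on the desk where they are.

Things in the scene. Friction and masses are not known exactly. Their poses are not given: they have to be found in the camera images.
- dock: Rack dock fixed to the desk: aluminium base plate 100 mm wide, 10 mm thick, from x = -300 to +85 mm. Origin on the desk straight below the fork's holes; +x is the way the rack is pushed, z up. Two blue guide rails along x (inner faces 66 mm apart, tops 24 mm above the desk, x = -300 to -38 mm), open at the rear (-x).
- fork_hole (a point): Centre of the 16 mm upper fork hole at the fork's top face (66 mm above the desk); axes as the dock's. The steel fork has two level plates 56 x 56 x 10 mm: upper 56 to 66 mm, lower (17 mm hole) 24 to 34 mm above the desk. A wall joins them on the +x side, face 28 mm from the holes, so the rack can overrun the right place by about 7 mm.
- rack_hole (a point): Centre of the 15 mm hole in the rack's steel tongue (44 mm wide, 10 mm thick), half-way through it, 45 mm above the desk. Axes of the rack: x along the tongue to the fork, z up. The tongue's tip is 21 mm ahead of it, the rack's front end 45 mm behind it. Lined up when straight under the fork hole (starts 60 to 105 mm short); the pin's nose draws in the last 3 to 4 mm.
- rack_rear (a point): Middle of the flat rear end face of the rack, 55 mm above the desk, 175 mm behind its tongue hole: a good place to push; axes of the rack. Rack: loose, white plastic, about 0.35 kg, 130 x 62 mm, 61 mm high, standing between the rails on the base plate (10 mm above the desk), with eight tubes with orange and red caps that reach 98 mm above the desk.
- pin_block: Grey plastic parking block fixed to the desk, 70 x 70 x 62 mm high, origin under its centre; an 18 mm hole in the centre of its top holds the pin.
- pin_grip (a point): Centre of the locking pin's yellow round head (24 mm in diameter, 46 mm tall), z up along the pin. Loose, 0.09 kg, 100 mm long, upright in its block. Below this point: collar 28 mm in diameter from 23 to 27 mm, 12 mm steel shank from 27 to 77 mm, its last 7 mm tapering to 4 mm. With the collar on the fork this point is 27 mm above the fork's top face.
- keeper (a joint): Angle of the red keeper about its upright post (rad): 0 = swung fully back, 0.40 = square to the dock (arm along -y of the dock), 1.97 = at its stop, over the pin (arm along -x of the dock). Starts at 0 to 0.45. Turns clockwise seen from above; stays where it is left (about 0.05 N m of friction).
- keeper_end (a point): Point on the red keeper arm's centre line, 75 mm from its hinge axis, 7 mm short of its free end, 126 mm above the desk. Flat bar 24 mm wide, 120 to 132 mm above the desk (the head of the pin, fully home, reaches 116 mm); it can be pushed by its edge. Its hinge is a 16 mm post 62 mm beyond the fork hole in the dock's +x.
- jar_mid (a point): Bystander: sample jar with red lid, 62 mm in diameter, 75 mm high; point half-way up.
- spare_rack_mid (a point): Bystander: small blue tube rack 104 x 62 mm, with tubes 88 mm high; point on its axis 30 mm up.
- spray_mid (a point): Bystander: disinfectant bottle 64 mm in diameter, 170 mm high; point half-way up.
- tray: Bystander: flat steel tray 110 x 170 x 25 mm, empty; origin under its centre.
- pot_mid (a point): Bystander: white plastic cup 72 mm wide, 85 mm high; point half-way up.
- stapler: Bystander: red and black stapler 130 x 36 x 56 mm; origin under its centre.
Things that resemble listed ones, but are neither listed nor needed, are in the scene too. What is shaped like the part that bears pin_grip but turquoise is not meant.

How it is judged:
On the way, in this order (a step that is already met when the one before it is completed fails the run):
1. the rack's tongue hole is under the fork hole (horizontal distance between rack_hole and fork_hole below 0.005 m), for 0.1 s.
2. the pin is through fork and tongue, its collar on the fork (horizontal distance between pin_grip and fork_hole below 0.006 m and z of pin_grip in the frame of fork_hole below 0.031 m and angle between pin_grip's own z axis and vertical below 0.1 rad and horizontal distance between rack_hole and fork_hole below 0.005 m), for 0.2 s.
3. the keeper is over the pin's head (value of joint keeper above 1.78 rad), for 0.2 s.
At the end, for the whole second after the job is handed in: Rack standing flat in the dock with its tongue hole within 5 mm of the fork hole; pin upright (within 0.10 rad) through both, within 6 mm of the fork hole's axis and its collar within 4 mm of the fork's top face; keeper turned to at least 1.78 rad; all at rest (all of step 2 and value of joint keeper above 1.78 rad and height (world z) of rack_hole below 0.049 m and angle between rack_hole's own z axis and vertical below 0.08 rad and linear speed of each of rack, pin below 0.02 m/s); the robot touches nothing.
It fails at once if the rack is lifted by more than 20 mm or tipped by more than 0.3 rad (height (world z) of rack_hole above 0.065 m or angle between rack_hole's own z axis and vertical above 0.3 rad).
It fails at once if a bystander is moved by more than 40 mm (distance of any of jar_mid, spare_rack_mid, spray_mid, tray, pot_mid, stapler from where it was at the start of the episode above 0.04 m).
It also fails if it takes over 72 s, if anything falls off the work surface, if the arm or the gripper's body presses on something with over 40 N, if the wrist force passes 120 N, or if a joint passes its speed limit or range.

## Working session

There is one attempt and no reset: what is moved stays moved. The work goes in short steps, Python scripts to look and compute and a shell command to move; the robot and the scene stay as the last step left them, time stands still between calls to the robot, and variables do not carry over. Pictures are saved under pics/ and viewed, at most 12 in all, crops included, and the job is handed in when it is done.

```bash
ls; mkdir -p pics; python3 - <<'E'
from plant import readout, grab_frame, arm
import cv2,pickle
d={}
for n in("scene","top"):
    f=grab_frame(n);d[n]=f
    cv2.imwrite(f"pics/{n}0.png",f["frame"][:,:,::-1]);print(n,f["mtx"].tolist(),f["R"].tolist(),f["t"].tolist())
pickle.dump(d,open("f0.pkl","wb"))
s=readout.sense();print(s)
E
```

```text
pics
scene [[476.39566614971545, 0.0, 325.8593232160292], [0.0, 476.39566614971545, 246.38596675965294], [0.0, 0.0, 1.0]] [[-0.8792276151048736, 0.47630407769754546, 0.009655382213391447], [0.2835137593083417, 0.5394213732018113, -0.7928710679649773], [-0.38285604229246245, -0.6943767044636235, -0.6093129271387483]] [0.5015599249677805, -0.07256798833531863, 1.270464486193255]
top [[503.62075160780154, 0.0, 308.4958700698346], [0.0, 503.62075160780154, 239.2113052421809], [0.0, 0.0, 1.0]] [[-0.0027359973639852937, -0.9999266848278793, 0.01179573175140128], [-0.9950182654038388, 0.0015466729205280399, -0.09968078709366489], [0.0996552348407243, -0.012009694917176515, -0.994949547161481]] [0.005024816617309866, 0.5838596305417515, 1.1892867690737117]
{'clock': 0.1, 'q': array([-1.24286126,  0.46933027, -0.04861081,  1.53360813,  0.02411386,
        1.14098763, -0.08224712]), 'qvel': array([ 0.0007469 , -0.00189825,  0.00076873, -0.00214368,  0.00057064,
        0.0003485 , -0.00015301]), 'joint_efforts': array([ 9.08690745e-04, -5.11517036e+01, -4.67669335e-02, -2.38391930e+01,
        1.09016325e-02,  4.34192101e-03,  7.02778976e-06]), 'position': array([0.23561851, 0.63210265, 0.30297262]), 'orientation': array([ 1.77421906e-01,  9.84134495e-01, -8.65046024e-04, -1.21885244e-04]), 'force': array([ 0.40252048,  0.33556685, -0.07365888]), 'ft_torque': array([-0.00698303,  0.01725631, -0.02703339]), 'gripper_force': 0.0, 'grip_width': 1.0022279113559185}
```

View pics/top0.png

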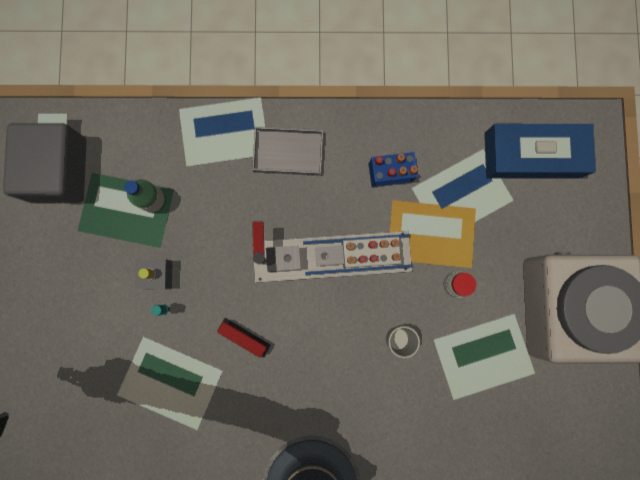

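View pics/scene0.png

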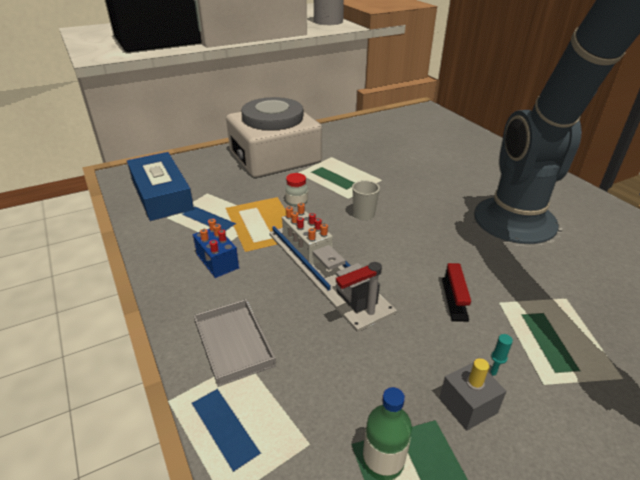

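Top view: the dock runs from x≈255 to 412 px, with the fork hole ≈(287,258), tongue hole ≈(325,256), and keeper (258,237). Pin candidates are the yellow head at (147,273), standing in its block, and the turquoise lookalike at (160,309). The description says yellow, so I choose (147,273). Next I check that in one close crop and measure.

```bash
cat > h.py <<'E'
import numpy as np,cv2,pickle
from plant import readout, grab_frame, arm
def ray(f,u,v):
    d=f["R"].T@np.linalg.solve(f["mtx"],[u,v,1.]); return -f["R"].T@f["t"],d/np.linalg.norm(d)
def onz(f,u,v,z):
    o,d=ray(f,u,v); return o+d*(z-o[2])/d[2]
def tri(rs):
    A=sum(np.eye(3)-np.outer(d,d) for o,d in rs);b=sum((np.eye(3)-np.outer(d,d))@o for o,d in rs)
    return np.linalg.solve(A,b)
def blobs(f,lo,hi,amin=15,roi=None):
    hsv=cv2.cvtColor(f["frame"],cv2.COLOR_RGB2HSV);m=cv2.inRange(hsv,lo,hi)
    if roi: k=np.zeros_like(m);u0,v0,u1,v1=roi;k[v0:v1,u0:u1]=255;m&=k
    n,l,s,c=cv2.connectedComponentsWithStats(m)
    return [(c[i].round(1).tolist(),s[i].tolist()) for i in range(1,n) if s[i,4]>=amin]
E
python3 - <<'E'
from h import *
d=pickle.load(open("f0.pkl","rb"));T,S=d["top"],d["scene"]
Y=((20,130,90),(32,255,255))
for f,r in((T,(120,250,190,300)),(S,(430,330,520,420))):print(blobs(f,*Y,roi=r))
RD=((0,180,60),(6,255,255))
print("keeper",blobs(T,*RD,roi=(240,210,275,270)),blobs(S,*RD,roi=(330,255,385,295)))
bl=((100,120,40),(125,255,255)); print("rails",blobs(T,*bl,roi=(280,225,420,285)))
a=cv2.resize(T["frame"][220:290,240:420],None,fx=4.4,fy=4.4,interpolation=cv2.INTER_CUBIC)
b=cv2.resize(T["frame"][245:325,120:200],None,fx=3.5,fy=3.5,interpolation=cv2.INTER_CUBIC)
c=cv2.resize(S["frame"][320:420,420:540],None,fx=2.8,fy=2.8,interpolation=cv2.INTER_CUBIC)
o=np.zeros((600,800,3),np.uint8);o[:a.shape[0],:a.shape[1]]=a;o[310:310+b.shape[0],:b.shape[1]]=b;o[310:310+c.shape[0],300:300+c.shape[1]]=c
cv2.imwrite("pics/crop1.png",o[:,:,::-1])
E
```

```text
[([143.5, 272.9], [139, 269, 10, 9, 79])]
[([478.9, 372.1], [469, 358, 21, 29, 387])]
keeper [([257.9, 236.7], [254, 223, 9, 29, 229])] [([354.7, 276.7], [337, 267, 39, 21, 388])]
rails [([403.0, 235.4], [399, 235, 10, 2, 15]), ([322.9, 241.1], [304, 240, 39, 4, 51]), ([359.2, 269.2], [306, 265, 106, 9, 129])]
```

View pics/crop1.png

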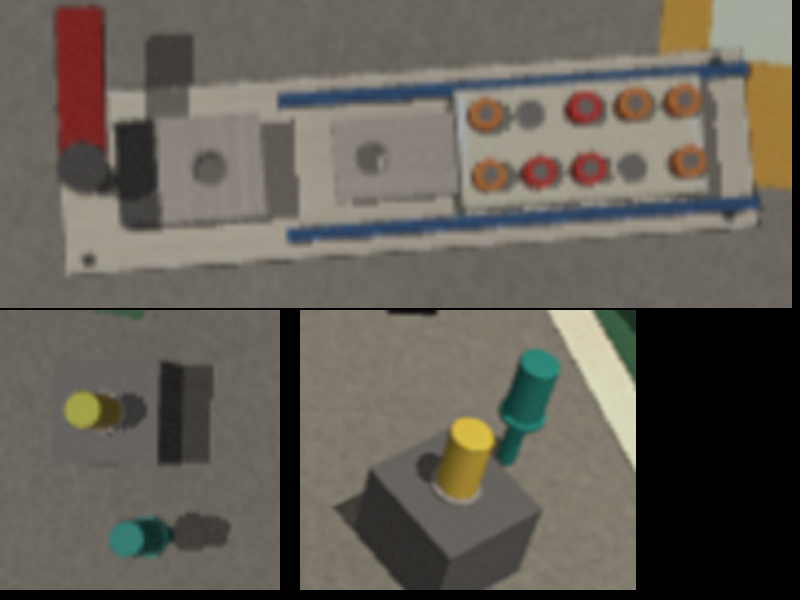

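Crop: the yellow pin stands in the grey block and the turquoise one is free beside it. In the crop, the fork hole is at (209,167), the tongue hole (371,157), the hinge post (84,167), and the rails run (280,101)-(748,70).

```bash
python3 - <<'E'
from h import *
d=pickle.load(open("f0.pkl","rb"));T,S=d["top"],d["scene"]
p=lambda a,b,z:onz(T,240+a/4.4,220+b/4.4,z)
P={"fork":p(209,167,.066),"rack":p(371,157,.050),"post":p(84,167,.128),
"r1a":p(280,101,.024),"r1b":p(748,70,.024),"r2a":p(290,236,.024),"r2b":p(758,204,.024),"rear":p(704,135,.061),"rearU":p(701,78,.061),"rearL":p(704,197,.061),"frontU":p(459,90,.061)}
P["yelltop"]=onz(T,143.5,272.9,.112);P["ytri"]=tri([ray(T,145,273),ray(S,478.5,372)])
P["keepc"]=onz(T,257.9,236.7,.132);P["keepfar"]=p(80,8,.132)
P["blk"]=onz(T,120+108/3.5,245+103/3.5,.062)
P["spray"]=onz(T,148,192,.17);P["jar"]=onz(T,463,285,.075);P["pot"]=onz(T,404,342,.085);P["stap"]=onz(T,243,338,.04)
for k,v in P.items():print(k,v.round(4))
for a,b in(("r1a","r1b"),("r2a","r2b"),("fork","rack"),("post","fork")):
    e=P[a]-P[b];print(a,b,np.hypot(*e[:2]).round(4),np.degrees(np.arctan2(e[1],e[0])).round(2))
s=blobs(S,(20,130,90),(32,255,255),roi=(430,330,520,420));
o,dd=ray(S,478.9,372.1);print("scene yellow at z .09",onz(S,478.9,372.1,.089))
E
```

```text
fork [0.5363 0.0534 0.066 ]
rack [ 0.5425 -0.0334  0.05  ]
post [0.5325 0.1143 0.128 ]
r1a [0.5753 0.0155 0.024 ]
r1b [ 0.5921 -0.2437  0.024 ]
r2a [0.5009 0.0102 0.024 ]
r2b [ 0.5179 -0.2475  0.024 ]
rear [ 0.5532 -0.2113  0.061 ]
rearU [ 0.5839 -0.2103  0.061 ]
rearL [ 0.52   -0.2106  0.061 ]
frontU [ 0.5776 -0.0803  0.061 ]
yelltop [0.5006 0.373  0.112 ]
ytri [0.5001 0.3773 0.0909]
keepc [0.5793 0.117  0.132 ]
keepfar [0.6125 0.1166 0.132 ]
blk [0.4987 0.3715 0.062 ]
spray [0.6723 0.3503 0.17  ]
jar [ 0.4722 -0.3531  0.075 ]
pot [ 0.3438 -0.2114  0.085 ]
stap [0.3499 0.1583 0.04  ]
r1a r1b 0.2598 93.71
r2a r2b 0.2583 93.77
fork rack 0.087 94.1
post fork 0.0611 93.54
scene yellow at z .09 [0.49702147 0.37770887 0.089     ]
```

```bash
cat > go.py <<'E'
# print tool-axes shift and turn from the present pose to TCP target x y z with tool x along dock +x
import sys;from h import *
from scipy.spatial.transform import Rotation as Q
t=np.array(list(map(float,sys.argv[1:4])));th=np.radians(float(sys.argv[4]) if len(sys.argv)>4 else 93.7)
s=readout.sense();R=Q.from_quat(s["orientation"]);c,n=np.cos(th),np.sin(th)
G=Q.from_matrix(np.array([[c,n,0],[n,-c,0],[0,0,-1]]))
print("t",round(s["clock"],2),"pos",s["position"].round(4),"F",s["force"].round(1),"grip",round(s["grip_width"],3),round(s["gripper_force"],1))
print("turn",(R.inv()*G).as_rotvec().round(3),"shift(now)",R.inv().apply(t-s["position"]).round(4),"shift(aligned)",G.inv().apply(t-s["position"]).round(4))
E
python3 -m creep '[1,0,0,0,0,0,0.187, 1,0,0,0,0,0,0.187, 1,0,0,0,0,0,0.187, 1,0,0,0,0,0,0.187, 1,0,0,0,0,0,0.187]'
python3 -m creep '[1,0,0,0,0,0,0.187, 1,0,0,0,0,0,0.028, 1,0,0,0,0,0,0]'; python3 go.py 0.557 -0.265 0.3
```

```text
clock: 0.72
position: [0.2356, 0.6323, 0.3033]
orientation: [0.604, 0.797, -0.001, 0.0]
force: [-0.4, 1.1, 0.4]
grip_width: 0.003
gripper_force: 0.0
clock: 1.1
position: [0.2356, 0.6324, 0.3036]
orientation: [0.683, 0.73, -0.0, 0.0]
force: [0.3, 0.2, -0.5]
grip_width: -0.004
gripper_force: 0.0
t 1.1 pos [0.2356 0.6324 0.3036] F [ 0.3  0.2 -0.5] grip -0.004 0.0
turn [-0.     0.     0.002] shift(now) [-0.9168  0.2612  0.004 ] shift(aligned) [-0.9163  0.2628  0.0036]
```

```bash
python3 -m creep '[1,-0.059,0.0168,0,0,0,0, 1,-0.059,0.0168,0,0,0,0, 1,-0.059,0.0168,0,0,0,0, 1,-0.059,0.0168,0,0,0,0, 1,-0.059,0.0168,0,0,0,0]' >/dev/null
python3 -m creep '[1,-0.059,0.0168,0,0,0,0, 1,-0.059,0.0168,0,0,0,0, 1,-0.059,0.0168,0,0,0,0, 1,-0.059,0.0168,0,0,0,0, 1,-0.059,0.0168,0,0,0,0]' >/dev/null
python3 -m creep '[1,-0.059,0.0168,0,0,0,0, 1,-0.059,0.0168,0,0,0,0, 1,-0.059,0.0168,0,0,0,0, 1,-0.059,0.0168,0,0,0,0, 1,0,0,0,0,0,0]'; python3 go.py 0.556 -0.248 0.124
```

```text
clock: 2.98
position: [0.5231, -0.1825, 0.3041]
orientation: [0.687, 0.727, -0.001, 0.001]
force: [-0.6, 0.5, 0.2]
grip_width: 0.0
gripper_force: 0.0
t 2.98 pos [ 0.5231 -0.1825  0.3041] F [-0.6  0.5  0.2] grip 0.0 0.0
turn [ 0.     0.004 -0.008] shift(now) [-0.0666  0.0291  0.1804] shift(aligned) [-0.0675  0.0286  0.1801]
```

```bash
python3 -m creep '[1,-0.034,0.0143,0,0,0,-0.008, 1,-0.034,0.0143,0.02,0,0,0, 1,0,0,0.06,0,0,0, 1,0,0,0.06,0,0,0, 1,0,0,0.04,0,0,0]' >/dev/null
python3 -m creep '[1,0,0,0.006,0,0,0, 1,0,0,0,0,0,0]'; python3 go.py 0.556 -0.219 0.118
```

```text
clock: 3.85
position: [0.5571, -0.2425, 0.1188]
orientation: [0.681, 0.732, 0.0, 0.0]
force: [-0.5, 0.3, 1.2]
grip_width: -0.001
gripper_force: 0.0
t 3.85 pos [ 0.5571 -0.2425  0.1188] F [-0.5  0.3  1.2] grip -0.001 0.0
turn [0.001 0.    0.009] shift(now) [0.0235 0.0006 0.0008] shift(aligned) [0.0235 0.0004 0.0008]
```

```bash
python3 -m creep '[1,0.012,0,0,0,0,0.009, 1,0.01,0,0,0,0,0, 1,0.01,0,0,0,0,0, 1,0.01,0,0,0,0,0, 1,0.01,0,0,0,0,0]'
python3 -m creep '[1,0.01,0,0,0,0,0, 1,0.01,0,0,0,0,0, 1,0.01,0,0,0,0,0, 1,0.01,0,0,0,0,0, 1,0,0,0,0,0,0]'
cat > hole.py <<'E'
from h import *
f=grab_frame("top");import sys
a=cv2.resize(f["frame"][220:290,240:420],None,fx=4.4,fy=4.4,interpolation=cv2.INTER_CUBIC)
cv2.imwrite("pics/"+sys.argv[1],a[:,:,::-1])
E
python3 hole.py c2.png;python3 go.py 0.55 -0.13 0.118
```

```text
clock: 4.47
position: [0.5533, -0.1908, 0.1184]
orientation: [0.685, 0.729, 0.0, 0.001]
force: [0.6, -3.3, 2.0]
grip_width: 0.002
gripper_force: 1.7
clock: 5.1
position: [0.5502, -0.1486, 0.1173]
orientation: [0.684, 0.73, 0.0, -0.002]
force: [0.6, -0.1, -0.3]
grip_width: -0.004
gripper_force: 0.0
t 5.15 pos [ 0.5501 -0.149   0.1173] F [-0.6 -0.3  0. ] grip 0.0 0.0
turn [-0.002 -0.003 -0.   ] shift(now) [ 0.019   0.0011 -0.0007] shift(aligned) [ 0.019   0.0011 -0.0007]
```

View pics/c2.png

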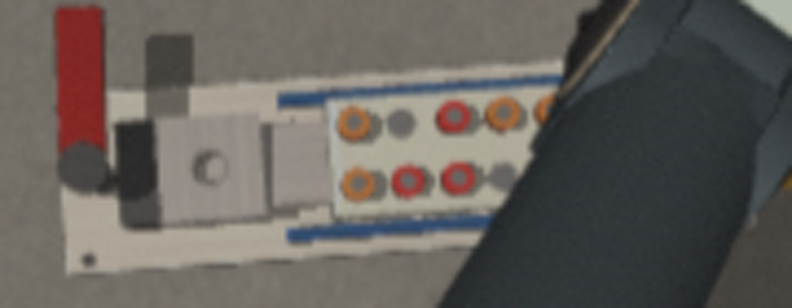

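Picture: the rack's front edge is now at crop x≈329 (was 459), cap shift ≈131 px, so it has moved ≈68.5 mm and about 18 mm remains. I'll push gently.

```bash
python3 -m creep '[1,0.004,0,0,0,0,0, 1,0.004,0,0,0,0,0, 1,0.004,0,0,0,0,0, 1,0.003,0,0,0,0,0, 1,0,0,0,0,0,0]'
cat > m.py <<'E'
# rack displacement along the dock from the caps seen in both the first and the present top picture
from h import *
a=pickle.load(open("f0.pkl","rb"))["top"];b=grab_frame("top")
u=np.array([-.0645,.998]);o=((0,140,70),(14,255,255))
def caps(f,x0,x1): return sorted([onz(f,*c,.098)[:2] for c,s in blobs(f,*o,amin=12,roi=(x0,235,x1,268)) if s[2]<14 and s[3]<14],key=lambda p:-p@u)
A,B=caps(a,343,405),caps(b,300,380)
print([p.round(4).tolist() for p in A]);print([p.round(4).tolist() for p in B])
k=cv2.resize(b["frame"][235:285,265:345],None,fx=9,fy=9,interpolation=cv2.INTER_CUBIC);import sys;cv2.imwrite("pics/"+sys.argv[1],k[:,:,::-1])
for q in B[:4]: print("travel candidates",[round(float((q-p)@u),4) for p in A if abs((q-p)@np.array([.998,.0645]))<.006])
E
python3 m.py c3.png; python3 go.py 0.55 -0.13 0.118
```

```text
clock: 5.78
position: [0.5496, -0.1352, 0.1179]
orientation: [0.684, 0.729, 0.0, -0.0]
force: [-0.7, 0.2, -0.2]
grip_width: 0.002
gripper_force: 0.0
[[0.5298, -0.0908], [0.5613, -0.0894], [0.5322, -0.1171], [0.5651, -0.1406], [0.5335, -0.1428], [0.5659, -0.166], [0.5684, -0.1912], [0.5364, -0.1936]]
[[0.5561, -0.009], [0.5254, -0.0116], [0.5258, -0.0371], [0.5282, -0.0617], [0.5602, -0.0597], [0.5608, -0.0852]]
travel candidates [0.0805, 0.1319, 0.1573, 0.1826]
travel candidates [0.0793, 0.1057, 0.1315, 0.1823]
travel candidates [0.0539, 0.0802, 0.106, 0.1568]
travel candidates [0.0292, 0.0555, 0.0813, 0.1321]
t 5.83 pos [ 0.5496 -0.1353  0.1179] F [ 0.   0.2 -1. ] grip 0.001 0.0
turn [-0.    -0.001 -0.001] shift(now) [ 0.0053  0.0007 -0.0001] shift(aligned) [ 0.0053  0.0007 -0.0001]
```

View pics/c3.png

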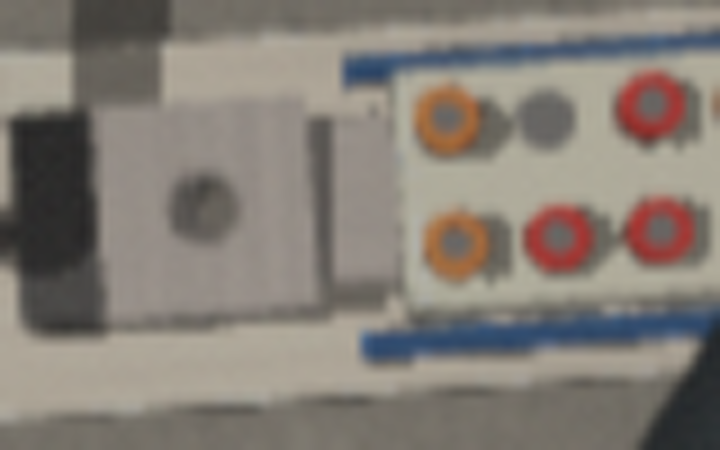

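Picture: the fork hole is at crop (204,208) and the rack's front edge ≈(400,190). About 6 mm remains by both cap travel (80.4 of 87) and the front-edge distance (≈51 against 45).

```bash
python3 -m creep '[1,0.002,0,0,0,0,0, 1,0.002,0,0,0,0,0, 1,0.0015,0,0,0,0,0, 1,0,0,0,0,0,0, 1,0,0,0,0,0,0]'
python3 m.py c4.png; python3 go.py 0.55 -0.13 0.118
```

```text
clock: 6.45
position: [0.5493, -0.1304, 0.1179]
orientation: [0.684, 0.729, 0.0, 0.0]
force: [-0.2, -1.8, 1.1]
grip_width: -0.0
gripper_force: 0.7
[[0.5298, -0.0908], [0.5613, -0.0894], [0.5322, -0.1171], [0.5651, -0.1406], [0.5335, -0.1428], [0.5659, -0.166], [0.5684, -0.1912], [0.5364, -0.1936]]
[[0.5548, -0.004], [0.5238, -0.0064], [0.5258, -0.0319], [0.5278, -0.0567], [0.5595, -0.0551], [0.5599, -0.0809]]
travel candidates [0.0856, 0.137, 0.1624, 0.1877]
travel candidates [0.0847, 0.111, 0.1368, 0.1876]
travel candidates [0.0591, 0.0854, 0.1113, 0.1621]
travel candidates [0.0342, 0.0606, 0.0864, 0.1372]
t 6.5 pos [ 0.5493 -0.1303  0.118 ] F [-0.4 -0.8  0.5] grip -0.001 0.7
turn [ 0.    -0.    -0.002] shift(now) [ 0.0003  0.0007 -0.    ] shift(aligned) [ 0.0003  0.0007 -0.    ]
```

View pics/c4.png

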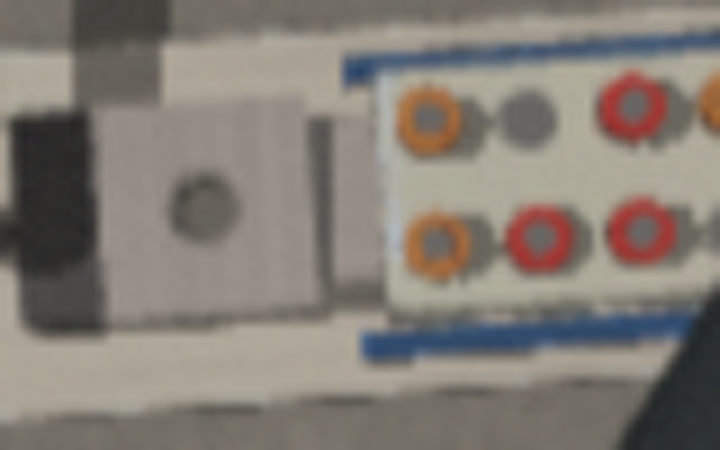

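Picture: the hole is nearly fully open. Travel is 85.6 mm and the front edge ≈46.5 mm from the hole, so ≈1.2 mm short. I'll nudge it 1 mm, back off, rise and head to the pin.

```bash
python3 -m creep '[1,0.001,0,0,0,0,0, 1,0,0,0,0,0,0, 1,-0.03,0,0,0,0,0, 1,0,0,-0.06,0,0,0, 1,0,0,-0.06,0,0,0]'
python3 go.py 0.4995 0.3735 0.24; python3 m.py c5.png | tail -4
```

```text
clock: 7.12
position: [0.5505, -0.1588, 0.2384]
orientation: [0.685, 0.729, -0.001, -0.002]
force: [1.3, 0.2, 0.1]
grip_width: -0.004
gripper_force: 0.0
t 7.12 pos [ 0.5505 -0.1588  0.2384] F [1.3 0.2 0.1] grip -0.004 0.0
turn [-0.003 -0.001 -0.002] shift(now) [ 0.5345 -0.0177 -0.0008] shift(aligned) [ 0.5345 -0.0166 -0.0016]
travel candidates [0.0863, 0.1377, 0.1631, 0.1884]
travel candidates [0.0856, 0.1119, 0.1377, 0.1885]
travel candidates [0.0604, 0.0868, 0.1126, 0.1634]
travel candidates [0.035, 0.0864, 0.1118, 0.1371]
```

```bash
python3 -m creep '[1,0.06,-0.0018,0,0,0,0, 1,0.06,-0.0018,0,0,0,0, 1,0.06,-0.0018,0,0,0,0, 1,0.06,-0.0018,0,0,0,0, 1,0.06,-0.0018,0,0,0,0]' >/dev/null
python3 -m creep '[-1,0.06,-0.0018,0,0,0,0, -1,0.06,-0.0018,0,0,0,0, -1,0.06,-0.0018,0,0,0,0, -1,0.054,-0.0018,0,0,0,0, -1,0,0,0,0,0,0]'
python3 go.py 0.4995 0.3735 0.147
```

```text
clock: 8.43
position: [0.4981, 0.3793, 0.2367]
orientation: [0.681, 0.733, -0.0, -0.002]
force: [0.1, -0.4, 0.1]
grip_width: 0.996
gripper_force: 0.0
t 8.43 pos [0.4981 0.3793 0.2367] F [ 0.1 -0.4  0.1] grip 0.996 0.0
turn [-0.002 -0.002  0.009] shift(now) [-0.006   0.0012  0.0897] shift(aligned) [-0.0059  0.001   0.0897]
```

```bash
python3 -m creep '[-1,-0.0045,0.0005,0,0,0,0.009, -1,0,0,0.03,0,0,0, -1,0,0,0.03,0,0,0, -1,0,0,0.02,0,0,0, -1,0,0,0.0097,0,0,0]'
python3 -m creep '[1,0,0,0,0,0,0, 1,0,0,0,0,0,0, 1,0,0,0,0,0,0, 1,0,0,0,0,0,0, 1,0,0,0,0,0,0]' 50
python3 go.py 0.4995 0.3735 0.147
python3 - <<'E'
from h import *
f=grab_frame("scene");k=cv2.resize(f["frame"][280:430,400:560],None,fx=4,fy=4);cv2.imwrite("pics/g1.png",k[:,:,::-1])
E
```

```text
clock: 9.05
position: [0.5022, 0.3667, 0.1474]
orientation: [0.689, 0.725, -0.001, -0.0]
force: [0.2, -0.2, -0.4]
grip_width: 0.998
gripper_force: 0.0
clock: 9.68
position: [0.5023, 0.3685, 0.1491]
orientation: [0.688, 0.726, 0.001, -0.0]
force: [-0.6, -0.8, 5.7]
grip_width: 0.263
gripper_force: 48.9
t 9.68 pos [0.5023 0.3685 0.1491] F [-0.6 -0.8  5.7] grip 0.263 48.9
turn [ 0.001 -0.001 -0.01 ] shift(now) [ 0.0052 -0.0026  0.0021] shift(aligned) [ 0.0052 -0.0025  0.0021]
```

View pics/g1.png

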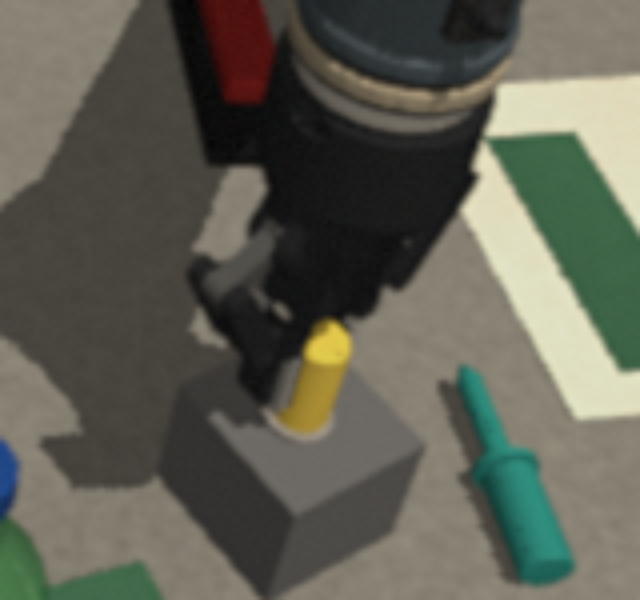

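Picture: the pin is held off-centre, protruding toward +y, because the earlier reading was taken before the arm had settled. The unlisted turquoise lookalike was tipped over. I'll open, shift about 8 mm and regrip.

```bash
python3 -m creep '[-1,0,0,0,0,0,0, -1,0,0,0,0,0,0, -1,0,0,0,0,0,0, -1,0.009,-0.002,0,0,0,-0.01, -1,0,0,0,0,0,0]'
python3 -m creep '[-1,0,0,0,0,0,0, -1,0,0,0,0,0,0]' >/dev/null
python3 go.py 0.4995 0.377 0.147
python3 - <<'E'
from h import *
f=grab_frame("scene");print(blobs(f,(20,130,90),(32,255,255),roi=(430,330,520,420)))
t=grab_frame("top");print(blobs(t,(20,130,90),(32,255,255),roi=(120,250,190,300),amin=5))
E
```

```text
clock: 10.35
position: [0.499, 0.3785, 0.148]
orientation: [0.683, 0.73, 0.0, -0.0]
force: [-0.4, -0.0, -0.1]
grip_width: 1.001
gripper_force: 0.0
t 10.6 pos [0.4996 0.3769 0.1482] F [ 0.8 -0.3 -0.8] grip 1.001 0.0
turn [ 0.     0.    -0.001] shift(now) [ 0.0001 -0.0001  0.0012] shift(aligned) [ 0.0001 -0.0001  0.0012]
[([477.5, 375.2], [468, 361, 20, 27, 317])]
[([147.2, 271.5], [147, 269, 2, 6, 8])]
```

```bash
python3 -c "
from h import *
S=pickle.load(open('f0.pkl','rb'))['scene']
print(onz(S,477.5,375.2,.089), onz(S,478.9,372.1,.089))"
python3 -m creep '[1,0,0,0,0,0,0, 1,0,0,0,0,0,0, 1,0,0,0,0,0,0, 1,0,0,0,0,0,0, 1,0,0,0,0,0,0]' 50
```

```text
[0.50323289 0.38123669 0.089     ] [0.49702147 0.37770887 0.089     ]
clock: 11.32
position: [0.4997, 0.3771, 0.1484]
orientation: [0.684, 0.729, 0.0, -0.0]
force: [0.1, -0.7, 0.4]
grip_width: 0.266
gripper_force: 48.9
```

```bash
python3 -m creep '[1,0,0,-0.02,0,0,0, 1,0,0,-0.03,0,0,0, 1,0,0,-0.04,0,0,0, 1,0,0,-0.05,0,0,0, 1,0,0,-0.03,0,0,0]'>/dev/null
python3 -m creep '[1,0,0,0,0,0,0, 1,0,0,0,0,0,0]'; python3 go.py 0.5363 0.0534 0.31
python3 - <<'E'
from h import *
f=grab_frame("scene");pickle.dump(f,open("f1.pkl","wb"));u,v=440,230
k=cv2.resize(f["frame"][v:v+150,u:u+100],None,fx=4,fy=4,interpolation=cv2.INTER_CUBIC);cv2.imwrite("pics/g2.png",k[:,:,::-1])
print(blobs(f,(20,130,90),(32,255,255),roi=(400,200,560,380)))
s=readout.sense();p=s["position"]
for dz in(.054,.077,.135):
    c=f["R"]@(p-[0,0,dz])+f["t"];q=f["mtx"]@c;print(dz,q[:2]/q[2],"crop",4*(q[:2]/q[2]-[u,v]))
E
```

```text
clock: 12.2
position: [0.4989, 0.3767, 0.3177]
orientation: [0.684, 0.729, -0.001, -0.0]
force: [-0.6, 0.1, -1.0]
grip_width: 0.268
gripper_force: 49.0
t 12.2 pos [0.4989 0.3767 0.3177] F [-0.6  0.1 -1. ] grip 0.268 49.0
turn [-0.001  0.    -0.001] shift(now) [-0.3251  0.0166  0.0078] shift(aligned) [-0.3251  0.0164  0.0077]
[([508.9, 296.5], [497, 281, 20, 32, 207])]
0.054 [503.34192797 292.38593801] crop [253.36771187 249.54375204]
0.077 [499.48103774 304.36124055] crop [237.92415095 297.4449622 ]
0.135 [490.42457603 332.45161929] crop [201.69830414 409.80647717]
```

View pics/g2.png

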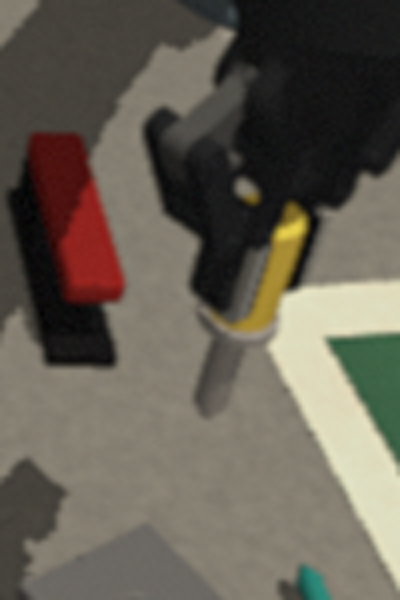

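Picture: the pin hangs nearly upright, collar ≈(240,322), nose tip ≈(208,410). It sits about 3 mm toward +y of the TCP, which I'll allow for at the fork.

```bash
python3 -m creep '[1,-0.055,0.0027,0,0,0,0, 1,-0.055,0.0027,0,0,0,0, 1,-0.055,0.0027,0,0,0,0, 1,-0.055,0.0027,0,0,0,0, 1,-0.055,0.0027,0,0,0,0]'>/dev/null
python3 -m creep '[1,-0.053,0.0027,0,0,0,0, 1,0,0,0,0,0,0, 1,0,0,0,0,0,0, 1,0,0,0,0,0,0]'; python3 go.py 0.5363 0.0504 0.215
```

```text
clock: 13.38
position: [0.5365, 0.0525, 0.3175]
orientation: [0.683, 0.73, -0.0, -0.0]
force: [-0.2, 0.1, -0.8]
grip_width: 0.269
gripper_force: 49.1
t 13.38 pos [0.5365 0.0525 0.3175] F [-0.2  0.1 -0.8] grip 0.269 49.1
turn [-0.001 -0.     0.002] shift(now) [-0.0021 -0.0002  0.1025] shift(aligned) [-0.0021 -0.0003  0.1025]
```

```bash
python3 -m creep '[1,-0.002,0,0.03,0,0,0.002, 1,0,0,0.04,0,0,0, 1,0,0,0.035,0,0,0, 1,0,0,0,0,0,0, 1,0,0,0,0,0,0]'; python3 go.py 0.5363 0.0504 0.212
python3 - <<'E'
from h import *
f=grab_frame("scene");u,v=310,220
k=cv2.resize(f["frame"][v:v+110,u:u+110],None,fx=5,fy=5,interpolation=cv2.INTER_CUBIC);cv2.imwrite("pics/g3.png",k[:,:,::-1])
c=f["R"]@np.array([.5363,.0534,.066])+f["t"];q=f["mtx"]@c;print("hole crop",5*(q[:2]/q[2]-[u,v]))
E
```

```text
clock: 14.0
position: [0.5377, 0.0494, 0.2142]
orientation: [0.684, 0.729, 0.001, 0.001]
force: [-0.4, -0.1, -0.6]
grip_width: 0.267
gripper_force: 49.1
t 14.0 pos [0.5377 0.0494 0.2142] F [-0.4 -0.1 -0.6] grip 0.267 49.1
turn [ 0.002 -0.    -0.001] shift(now) [ 0.0011 -0.0013  0.0022] shift(aligned) [ 0.0011 -0.0013  0.0022]
hole crop [214.574864   266.85604236]
```

View pics/g3.png

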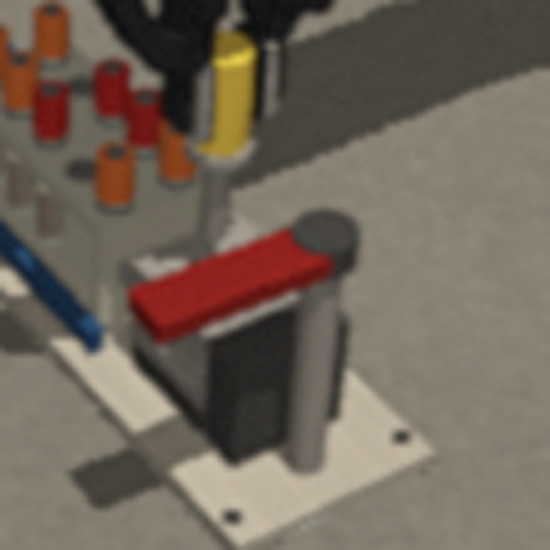

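Picture: the keeper hides the fork hole. The shank runs down at crop x≈211, within about 2 mm of the projected hole (214.6,267). I'll descend and watch the force.

```bash
python3 -m creep '[1,0.001,-0.001,0.004,0,0,0, 1,0,0,0.005,0,0,0, 1,0,0,0.005,0,0,0, 1,0,0,0.005,0,0,0, 1,0,0,0,0,0,0]'; python3 go.py 0.5363 0.0504 0.150
```

```text
clock: 14.68
position: [0.5361, 0.0523, 0.1938]
orientation: [0.684, 0.729, 0.001, -0.001]
force: [1.4, 5.5, -2.4]
grip_width: 0.268
gripper_force: 49.0
t 14.68 pos [0.5361 0.0523 0.1938] F [ 1.4  5.5 -2.4] grip 0.268 49.0
turn [ 0.    -0.004 -0.001] shift(now) [-0.0021  0.0001  0.0438] shift(aligned) [-0.0019  0.0001  0.0438]
```

```bash
python3 -m creep '[1,0.002,0,0.002,0,0,0, 1,0,0,0.005,0,0,0, 1,0,0,0.005,0,0,0, 1,0,0,0,0,0,0]'; python3 go.py 0.5363 0.0504 0.150
```

```text
clock: 15.18
position: [0.5358, 0.0531, 0.1815]
orientation: [0.685, 0.729, 0.001, -0.001]
force: [2.3, 5.2, -2.1]
grip_width: 0.268
gripper_force: 49.2
t 15.18 pos [0.5358 0.0531 0.1815] F [ 2.3  5.2 -2.1] grip 0.268 49.2
turn [ 0.    -0.002 -0.002] shift(now) [-0.0028  0.0004  0.0315] shift(aligned) [-0.0028  0.0004  0.0315]
```

```bash
python3 -m creep '[1,0.002,0.001,0.004,0,0,0, 1,0,0,0.006,0,0,0, 1,0,0,0.006,0,0,0, 1,0,0,0,0,0,0]'; python3 go.py 0.5363 0.0504 0.150
```

```text
clock: 15.68
position: [0.5362, 0.0539, 0.1653]
orientation: [0.685, 0.729, -0.0, -0.0]
force: [1.3, 3.9, -1.9]
grip_width: 0.266
gripper_force: 49.4
t 15.68 pos [0.5362 0.0539 0.1653] F [ 1.3  3.9 -1.9] grip 0.266 49.4
turn [-0.001  0.    -0.003] shift(now) [-0.0035 -0.0001  0.0153] shift(aligned) [-0.0035 -0.0001  0.0153]
```

```bash
python3 -m creep '[1,0.0015,0.0005,0.005,0,0,0, 1,0,0,0.004,0,0,0, 1,0,0,0.003,0,0,0, 1,0,0,0.002,0,0,0, 1,0,0,0,0,0,0]'; python3 go.py 0.5363 0.0504 0.150
```

```text
clock: 16.3
position: [0.5368, 0.0545, 0.1524]
orientation: [0.685, 0.728, -0.0, 0.0]
force: [-2.1, -0.2, 2.9]
grip_width: 0.266
gripper_force: 49.8
t 16.3 pos [0.5368 0.0545 0.1524] F [-2.1 -0.2  2.9] grip 0.266 49.8
turn [-0.     0.    -0.003] shift(now) [-0.0041 -0.0008  0.0024] shift(aligned) [-0.0041 -0.0008  0.0024]
```

```bash
python3 -m creep '[1,0,0,0.002,0,0,0, 1,0,0,0,0,0,0]'; python3 -m creep '[-1,0,0,0,0,0,0, -1,0,0,0,0,0,0, -1,0,0,0,0,0,0, -1,0,0,0,0,0,0]'
```

```text
clock: 16.55
position: [0.5369, 0.0544, 0.1523]
orientation: [0.685, 0.728, 0.0, -0.001]
force: [-7.3, 0.2, 19.9]
grip_width: 0.265
gripper_force: 51.8
clock: 17.05
position: [0.5369, 0.0553, 0.1499]
orientation: [0.685, 0.729, -0.0, -0.0]
force: [0.5, -0.1, 0.0]
grip_width: 1.0
gripper_force: 0.0
```

Collar seated (20 N reaction) and pin released. I'll rise, shut the fingers and work out the keeper arc.

```bash
python3 -m creep '[-1,0,0,-0.03,0,0,0, -1,0,0,-0.03,0,0,0, -1,0,0,-0.05,0,0,0, 1,0,0,-0.02,0,0,0, 1,0,0,0,0,0,0]'
python3 go.py 0.588 0.160 0.195
python3 - <<'E'
from h import *
f=grab_frame("top");k=cv2.resize(f["frame"][200:300,220:340],None,fx=5,fy=5,interpolation=cv2.INTER_CUBIC);cv2.imwrite("pics/k1.png",k[:,:,::-1])
print(blobs(f,(0,180,60),(6,255,255),roi=(240,210,275,270)))
H=np.array([.5323,.1153]);u=np.array([-.0645,.998]);w=np.array([.998,.0645]);pr=None
for th in np.arange(.44,1.96,.15).tolist()+[1.94]:
    p=np.radians(3.7)-(th-.4);e=np.array([np.cos(p),np.sin(p)]);n=np.array([-e[1],e[0]])
    d=.012+.011*abs(n@u)+.0145*abs(n@w);q=H+.055*e+d*n
    print(round(th,2),q.round(4),None if pr is None else [round(float((q-pr)@u),4),round(float((q-pr)@w),4)]);pr=q
E
```

```text
clock: 17.68
position: [0.5376, 0.0553, 0.2814]
orientation: [0.685, 0.729, 0.002, 0.001]
force: [-0.8, -0.4, -0.0]
grip_width: 0.603
gripper_force: 0.0
t 17.68 pos [0.5376 0.0553 0.2814] F [-0.8 -0.4 -0. ] grip 0.603 0.0
turn [ 0.003 -0.001 -0.002] shift(now) [0.1013 0.0565 0.0867] shift(aligned) [0.1012 0.057  0.0864]
[]
0.44 [0.5867 0.1402] None
0.59 [0.5901 0.1338] [-0.0067, 0.0029]
0.74 [0.5926 0.1265] [-0.0074, 0.0021]
0.89 [0.5942 0.1186] [-0.008, 0.001]
1.04 [0.5945 0.1101] [-0.0085, -0.0002]
1.19 [0.5934 0.1013] [-0.0087, -0.0017]
1.34 [0.5907 0.0924] [-0.0087, -0.0032]
1.49 [0.5864 0.0838] [-0.0083, -0.0048]
1.64 [0.5805 0.0758] [-0.0076, -0.0064]
1.79 [0.5731 0.0688] [-0.0065, -0.0079]
1.94 [0.5642 0.0631] [-0.0051, -0.0092]
1.94 [0.5642 0.0631] [-0.0, -0.0]
```

```bash
python3 -m creep '[1,0.0505,0.0285,0,0,0,0, 1,0.0505,0.0285,0,0,0,0, 1,0,0,0.03,0,0,0, 1,0,0,0.03,0,0,0, 1,0,0,0.026,0,0,0]' >/dev/null
python3 -m creep '[1,0,0,0,0,0,0, 1,0,0,0,0,0,0]'; python3 go.py 0.5867 0.1402 0.195
```

```text
clock: 18.6
position: [0.5878, 0.1593, 0.1942]
orientation: [0.685, 0.729, -0.0, 0.0]
force: [-0.7, 0.0, -0.5]
grip_width: 0.003
gripper_force: 0.0
t 18.6 pos [0.5878 0.1593 0.1942] F [-0.7  0.  -0.5] grip 0.003 0.0
turn [-0.     0.    -0.003] shift(now) [-0.019  -0.0023 -0.0008] shift(aligned) [-0.019  -0.0023 -0.0008]
```

```bash
python3 -m creep '[1,-0.0095,-0.001,0,0,0,0, 1,-0.0095,-0.001,0,0,0,0, 1,-0.0067,0.0029,0,0,0,0, 1,-0.0074,0.0021,0,0,0,0, 1,-0.008,0.001,0,0,0,0]'
python3 -m creep '[1,-0.0085,0,0,0,0,0, 1,-0.0087,-0.0017,0,0,0,0, 1,-0.0087,-0.0032,0,0,0,0, 1,-0.0083,-0.0048,0,0,0,0, 1,0,0,0,0,0,0]'; python3 go.py 0.5642 0.0631 0.195
python3 - <<'E'
from h import *
f=grab_frame("scene");u,v=310,220
k=cv2.resize(f["frame"][v:v+110,u:u+110],None,fx=5,fy=5,interpolation=cv2.INTER_CUBIC);cv2.imwrite("pics/k2.png",k[:,:,::-1])
E
```

```text
clock: 19.23
position: [0.5943, 0.1185, 0.1942]
orientation: [0.685, 0.729, 0.0, -0.0]
force: [-0.3, 2.4, -0.6]
grip_width: -0.002
gripper_force: 0.5
clock: 19.85
position: [0.5861, 0.0827, 0.1943]
orientation: [0.685, 0.728, -0.0, 0.0]
force: [-1.0, 0.0, -0.5]
grip_width: 0.0
gripper_force: 0.0
t 19.85 pos [0.5861 0.0827 0.1943] F [-1.   0.  -0.5] grip 0.0 0.0
turn [-0.     0.001 -0.004] shift(now) [-0.0182 -0.023  -0.0007] shift(aligned) [-0.0181 -0.0231 -0.0007]
```

View pics/k2.png

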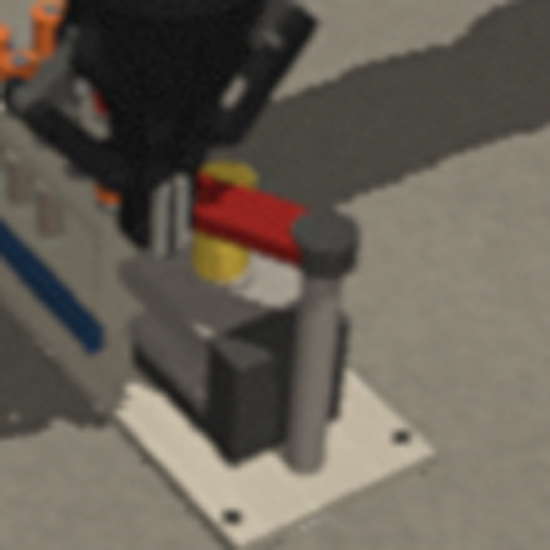

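Picture: the keeper arm runs from its post (325,245) toward the fingers (165,215) and is sweeping over the yellow head (225,250), which is seated. I'll finish the arc.

```bash
python3 -m creep '[1,-0.0076,-0.0064,0,0,0,0, 1,-0.0065,-0.0079,0,0,0,0, 1,-0.0051,-0.0092,0,0,0,0, 1,0,-0.003,0,0,0,0, 1,0,0,0,0,0,0]'; python3 go.py 0.5642 0.0631 0.195
```

```text
clock: 20.52
position: [0.5609, 0.063, 0.1942]
orientation: [0.685, 0.729, -0.0, -0.0]
force: [0.1, 0.4, -0.6]
grip_width: -0.002
gripper_force: 0.0
t 20.52 pos [0.5609 0.063  0.1942] F [ 0.1  0.4 -0.6] grip -0.002 0.0
turn [-0.    -0.    -0.003] shift(now) [-0.0001  0.0033 -0.0008] shift(aligned) [-0.0001  0.0033 -0.0008]
```

Now I'll push gently until the force shows the stop.

```bash
python3 -m creep '[1,0,-0.002,0,0,0,0, 1,0,-0.001,0,0,0,0, 1,0,0,0,0,0,0]'; python3 -m creep '[1,0,-0.0015,0,0,0,0, 1,0,0,0,0,0,0]'
```

```text
clock: 20.9
position: [0.56, 0.0633, 0.1947]
orientation: [0.685, 0.729, 0.001, 0.002]
force: [5.0, 0.2, -1.3]
grip_width: 0.001
gripper_force: 2.2
clock: 21.15
position: [0.5595, 0.0633, 0.1951]
orientation: [0.685, 0.729, 0.002, 0.003]
force: [6.9, -0.4, -1.9]
grip_width: -0.003
gripper_force: 3.1
```

At the stop (force rising without movement). I'll back off, rise, move clear and check.

```bash
python3 -m creep '[1,0,0.02,0,0,0,0, 1,0,0.01,-0.03,0,0,0, 1,0,0,-0.06,0,0,0, 1,0.05,0,-0.03,0,0,0, 1,0.06,0,0,0,0,0]' >/dev/null
python3 -m creep '[1,0.06,0,0,0,0,0, 1,0.06,0,0,0,0,0, 1,0.06,0,0,0,0,0, 1,0,0,0,0,0,0, 1,0,0,0,0,0,0]'
python3 - <<'E'
from h import *
f=grab_frame("top");g=grab_frame("scene")
b=blobs(f,(0,180,60),(6,255,255),roi=(250,240,305,275));print(b)
H=np.array([.5323,.1153])
for c,s in b:
    p=onz(f,*c,.132)[:2]-H;ph=np.arctan2(p[1],p[0]);print("theta",.4+np.radians(3.7)-ph)
o=np.zeros((420,800,3),np.uint8)
o[:,:400]=cv2.resize(f["frame"][215:299,245:325],(400,420),interpolation=cv2.INTER_CUBIC);o[:,400:]=cv2.resize(g["frame"][240:324,310:390],(400,420),interpolation=cv2.INTER_CUBIC)
cv2.imwrite("pics/end.png",o[:,:,::-1])
s=readout.sense();print(s["position"],s["force"],s["clock"])
E
```

```text
clock: 22.4
position: [0.5683, 0.3538, 0.3135]
orientation: [0.685, 0.729, -0.001, 0.0]
force: [0.5, 0.3, -0.3]
grip_width: 0.0
gripper_force: 0.0
[([279.1, 256.5], [264, 252, 31, 11, 244])]
theta 1.9681038307012764
[0.56911067 0.35216308 0.31421657] [ 0.87445217 -0.10481098  0.46827718] 22.5
```

View pics/end.png

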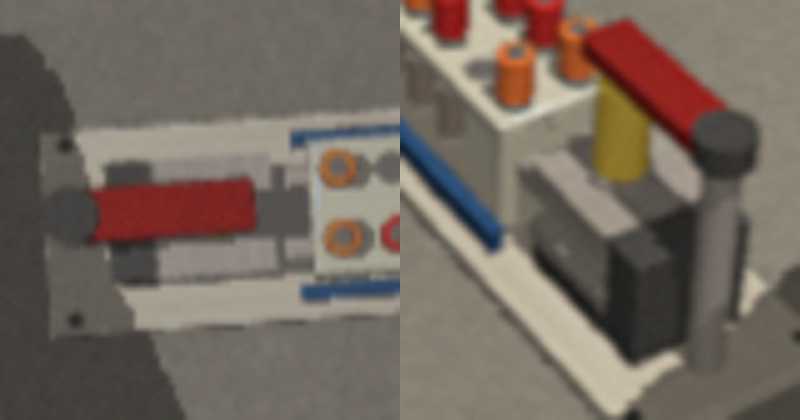

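The keeper measures 1.97 rad, over the upright pin's head. The pin is seated, the rack is flat, and the robot is clear, so I'm handing in.

```bash
python3 -c "
from plant import arm
print(arm.hand_in())"
```

```text
the job is handed in; nothing more can be done
None
```

I handed the job in at about 22.5 s: the rack is lined up, the pin is seated with its collar on the fork, and the keeper is at its stop (about 1.97 rad). One unintended effect: the gripper tipped over the unlisted turquoise lookalike pin, and I left it lying there; the hand-in returned no verdict.

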